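# Pressure cooker onto the burner under the wire shelf

## Task

Bring the small pressure cooker in through the open front of the steel rack, under the wire shelf, and leave it standing centred on the printed ring of the burner, with the long handle pointing straight out of the rack's open front. Do not tip the cooker over or ram the rack, and leave the bamboo box, the lidded rice bowl and the spatula where they are.

Things in the scene. Friction and masses are not known exactly. Their poses are not given: they have to be found in the camera images.
- cooker: Single-portion pressure cooker, one rigid piece (lid locked on), about 0.65 kg: round aluminium pot 138 mm in diameter (lid rim 144 mm), 108 mm high to the valve on the lid. Origin: centre of its underside, z up. Long black handle along -x, short helper handle on +x. Starts standing on the counter outside the rack's open front.
- grip (a point): On the cooker's long handle, at x -195, z 72 mm in its frame; a good place to pinch from above, 90 mm outside the shelf when the cooker is in place. The handle is straight, 22 mm wide (y), 18 mm high (z 63 to 81), and runs from the pot wall to x -240 mm.
- helper (a point): Outer end of the cooker's short helper handle (40 mm wide, 14 mm high), at x +102, z 70 mm in the cooker's frame.
- rack: Fixed steel wire shelf on four posts over a black burner glass that is flush with the counter (no step). Origin: counter level, at the centre of the burner ring; -x points out of the open front. Posts of radius 7 mm at x -105 and +125, y +-105 mm (196 mm free between the front ones), with feet of radius 12 mm, 6 mm high. Rails at height 45 mm close the sides and back.
- shelf_front (a point): Middle of the shelf's front wire, at x -105, z 135 mm in the rack's frame. The shelf of wires spans the four posts at this height: underside 130 mm, top 140 mm above the counter (post tops 147 mm). The cooker passes under it with 22 mm to spare.
- burner (a point): Centre of the burner's printed grey ring (156 mm outer diameter) under the shelf, at counter level; same axes as the rack.
- bamboo_box: Closed bamboo lunch box 94 x 184 x 42 mm, origin under its centre. Bystander.
- rice_bowl: Lidded steel rice bowl, 108 mm in diameter, 61 mm high, origin under its centre. Bystander.
- spatula: Spatula 200 mm long lying on the counter. Bystander.

How it is judged:
At the end, for the whole second after the job is handed in: The cooker stands upright and at rest on the burner under the shelf, released, its centre within 20 mm of the ring's centre, its long handle pointing out of the open front within 0.3 rad (17 degrees) of straight (horizontal distance between cooker and burner below 0.02 m and height (world z) of cooker below 0.004 m and angle between cooker's own z axis and vertical below 0.06 rad and angle between the x axis of cooker and the x axis of rack, either way round below 0.3 rad and x of grip in the frame of rack below -0.1 m and linear speed of cooker below 0.01 m/s and angular speed of cooker below 0.1 rad/s); the robot touches nothing.
It fails at once if the cooker is tipped by more than 0.4 rad (23 degrees) (angle between cooker's own z axis and vertical above 0.4 rad).
It fails at once if the cooker is pressed or struck against the rack with more than 30 N (contact force between cooker and rack above 30 N).
It fails at once if the arm presses on the rack with more than 30 N (contact force between the arm and rack above 30 N).
It fails at once if the bamboo box, the rice bowl or the spatula is moved by more than 30 mm (distance of any of bamboo_box, rice_bowl, spatula from where it was at the start of the episode above 0.03 m).
It also fails if it takes over 45 s, if anything falls off the work surface, if the arm or the gripper's body presses on something with over 40 N, if the wrist force passes 120 N, or if a joint passes its speed limit or range.

## Robot

A 6-joint arm with a two-finger parallel gripper is mounted at the origin on the work surface. World frame = base frame: x ahead of the robot, y to its left, z up, the work surface at z = 0. Lengths are in m, angles in rad, forces in N, time in s.
With the tool pointing down it reaches from about 0.35 to 0.975 m from the base axis. Payload 7.1 kg.
Tool frame: the origin (TCP) lies between the finger pads; the fingertips stand 14 mm ahead of it and the grasp point (between the pads) lies 5 mm behind it; z points along the fingers, y is the line along which they close (so a half turn about z gives the same grasp; the last joint's range is limited). The gripper opens to 88 mm and grips with 3 to 60 N. Pads are 20 mm wide; open, the fingers measure 115 mm over their backs; the gripper's body (75 mm by 178 mm) begins 61 mm behind the grasp point.
Start: joints at [1.238, 0.423, 1.63, -0, 1.089, -0.019], TCP at [0.193, 0.594, 0.237] pointing down, gripper open.
Joint ranges: [-3, 3], [-0.9, 2.11], [0.09, 2.58], [-1.31, 4.45], [0.11, 2.69], [-2.54, 2.54]. Speed limits (rad/s): [2.39, 2.39, 3.01, 3.14, 3.14, 3.14].

## Interface

Orientations are given as a unit quaternion [x, y, z, w].
In Python, from rig import status, cams, ticket gives the robot as it stands. The module is installed in compiled form; this text tells all that it offers.
- The arm moves only by the tool apply_moves, never from a script. Its argument "increments" is a list of rows, each an object with "angular": the turn, a rotation vector about the world's x, y, z in degrees, a list of three; "delta_pos": the shift along the world's x, y, z in mm, a list of three; "hand": the closure, from 0 (fully open) to 1 (shut). A call has exactly 5 rows; each row shifts and turns the commanded pose from where the row before left it; what a row does not reach is not made up. A row lasts 1/8 s, in which the tool goes at most 62.5 mm and 10.7 degrees, less where a joint would pass 70% of its speed; a pose out of reach is approached as far as the arm can. A call is refused whole if a number of a shift passes 62.5 or a number of a turn 10.7, either way. A call with a gripper value outside its range is refused whole. The fingers move at their own pace and stop on an object; "grip_force" is the grip in N (left out, the last holds). Time passes only in rows, so rows that do not move let the fingers close, or fill a call up. It gives the time, the measured TCP pose, the force, the opening and the grip force at its end, in the units of the state.
- status.read_state(): the state, without advancing time (a new reading comes with each control period).
- cams.capture(name): name is "side" or "top" or "wrist"; returns a dict with "color" (420x560x3 uint8, red, green, blue), "range_z" (420x560 float32, m along the optical axis (not along the pixel's ray), 0 where there is no reading), "fx", "fy", "cx", "cy" (pixels), "position" and "orientation" of the camera in the world. Camera axes: x right, y down, z forward; pixel columns grow to the right and rows downward; lengths in m; the calibration is good to about 2 mm. The wrist camera is an equidistant fisheye: a pixel r from the principal point sees the ray r / f radians off the axis. A picture is of the moment at which its call begins.
- ticket.job_done(): hands the job in; it is judged then, once.
The state is a dict: "time": time; "qpos": joint angles; "joint_vel": joint speeds; "joint_efforts": joint torques, N m; "position": TCP position; "tcp_rot": TCP orientation; "contact_force": force on the tool from outside, world axes, zero at the start; "moment": the same for the moment, N m; "grip_width": finger opening in m; "grip_force": force on a finger pad.
Only numpy, scipy, OpenCV 4.12 (cv2) and the standard library are available. Lean on these libraries where they do the work, as an engineer would, in place of code of your own. Each camera call takes 0.05 s, during which the arm holds its last target. There are 200 camera calls.

## Working session

There is one attempt and no reset: what is moved stays moved. The work goes in short steps, Python scripts to look and compute and a tool call to move; the robot and the scene stay as the last step left them, time stands still between calls to the robot, and variables do not carry over. Pictures are saved under pics/ and viewed, at most 10 in all, crops included, and the job is handed in when it is done.

Besides the shell and the picture viewer there is one more tool, called after "Emit:" by a JSON object that holds its "name" and its "arguments", one argument or row to a line. apply_moves: Moves the arm, as the interface text tells. Its arguments: {"type":"object","properties":{"increments":{"type":"array","items":{"type":"object","properties":{"angular":{"type":"array","items":{"type":"number"}},"delta_pos":{"type":"array","items":{"type":"number"}},"hand":{"type":"number"}}}},"grip_force":{"type":"number"}},"required":["increments"]}

```bash
mkdir -p pics; cat > h.py <<'E'
import numpy as np, cv2
from scipy.spatial.transform import Rotation as R
from rig import status, cams, ticket
def pts(c):
    v,u=np.mgrid[0:420,0:560]; z=c["range_z"]
    p=np.stack([(u-c["cx"])/c["fx"]*z,(v-c["cy"])/c["fy"]*z,z],-1)
    return p@R.from_quat(c["orientation"]).as_matrix().T+np.array(c["position"])
E
python3 - <<'E'
from h import *
a=[]
for n in("top","side"):
    c=cams.capture(n); np.savez(n+"0.npz",**c); a.append(c["color"])
    print(n,c["position"],c["orientation"],c["fx"])
    cv2.imwrite(f"pics/{n}0.png",c["color"][:,:,::-1])
s=status.read_state();print(s["time"],s["position"],s["tcp_rot"],s["grip_width"])
E
```

```text
top [ 0.47252298 -0.09438586  1.05009391] [ 0.71216629 -0.69819653  0.0505203  -0.05280595] 450.61390743047616
side [ 0.11520354 -0.80767258  0.86579479] [ 0.87261411 -0.2623514   0.12913157 -0.39120506] 454.474610894834
0.1 [0.19272826 0.59403627 0.23597761] [ 1.56256652e-01  9.87716240e-01 -6.86134434e-04 -1.33280298e-04] 0.08769296024405147
```

View pics/top0.png

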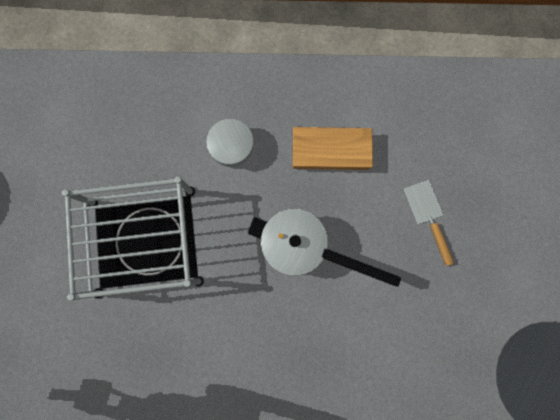

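View pics/side0.png

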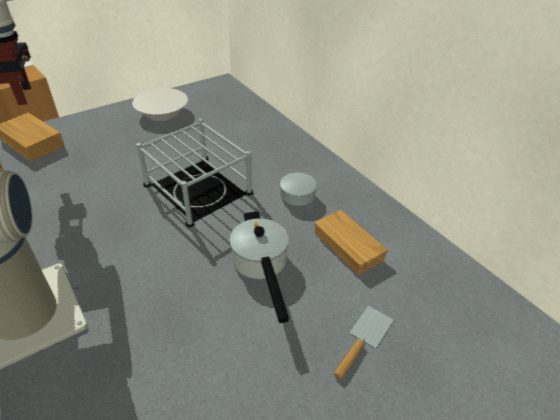

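Top view: rack on the left with the ring at about (150,242), cooker lid at (294,242), long handle running to (400,282), and helper at (256,228). Bowl is at (230,142), box at (332,147), spatula at (430,225). The side view agrees.

```bash
cat > m.py <<'E'
from h import *
def ray(c,uv,z):
    uv=np.atleast_2d(uv).astype(float)
    d=np.c_[(uv[:,0]-c["cx"])/c["fx"],(uv[:,1]-c["cy"])/c["fy"],np.ones(len(uv))]@R.from_quat(c["orientation"]).as_matrix().T
    p=np.array(c["position"]); return p+d*((z-p[2])/d[:,2])[:,None]
def circ(p):
    s=np.linalg.lstsq(np.c_[2*p,np.ones(len(p))],(p**2).sum(1),rcond=None)[0]
    return s[:2],np.sqrt(s[2]+s[:2]@s[:2])
def handle(c,roi=None):
    P=pts(c); g=c["color"].max(2)
    m=(g<45)&(P[...,2]>.066)&(P[...,2]<.1)
    if roi: m&=(P[...,0]>roi[0])&(P[...,0]<roi[1])&(P[...,1]>roi[2])&(P[...,1]<roi[3])
    n,l,st,_=cv2.connectedComponentsWithStats(m.astype(np.uint8))
    k=1+np.argmax(st[1:,4]); v,u=np.nonzero(l==k)
    q=ray(c,np.c_[u,v],.081)[:,:2]; ctr=q.mean(0); d=np.linalg.svd(q-ctr,full_matrices=False)[2][0]
    t=(q-ctr)@d; return ctr,d,t.min(),t.max(),len(u)
E
python3 - <<'E'
from m import *
c=dict(np.load("top0.npz")); P=pts(c); col=c["color"].astype(int)
print("posts",ray(c,[[178,181],[187,283],[66,193],[71,297]],.147).round(3).tolist())
# ring: grey pixels at counter level within the glass
g=col.max(2); v,u=np.nonzero((g>60)&(P[...,2]<.03))
k=(abs(np.hypot(u-150,v-242)-32.5)<5); q=ray(c,np.c_[u,v][k],0)[:,:2]
for _ in range(5):
    o,r=circ(q); q=q[abs(np.hypot(*(q-o).T)-r)<.005]
print("ring",o,r,len(q))
for z in(0.147,):
  m=(P[...,2]>.12)&(P[...,2]<.17)&(P[...,1]>.05)&(P[...,1]<.55)
  v,u=np.nonzero(m); q=ray(c,np.c_[u,v],.14)[:,:2]; print("shelf",cv2.minAreaRect(q.astype(np.float32)))
# lid
m=(P[...,2]>.06)&(P[...,2]<.1)&(g>80); n,l,st,ce=cv2.connectedComponentsWithStats(m.astype(np.uint8))
k=l[255,285]; print(st[k],np.median(P[l==k][:,2]))
cs,_=cv2.findContours((l==k).astype(np.uint8),cv2.RETR_EXTERNAL,cv2.CHAIN_APPROX_NONE)
q=ray(c,cs[0][:,0],.085)[:,:2]
for _ in range(6):
    o,r=circ(q); q=q[abs(np.hypot(*(q-o).T)-r)<.004]
print("lid",o,r,len(q))
print("handle",handle(c,(.2,.8,-.5,-.05)))
hh=handle(c,(.2,.8,-.01,.12)); print("helper",hh)
for n,uv,z in(("bowl",[230,142],.061),("box",[332,147],.042)): print(n,ray(c,uv,z))
E
```

```text
posts [[0.644, 0.098, 0.147], [0.44, 0.07, 0.147], [0.615, 0.324, 0.147], [0.408, 0.297, 0.147]]
ring [0.52988384 0.18987026] 0.0758190622677508 431
shelf ((0.5292827486991882, 0.19880959391593933), (0.22464998066425323, 0.24883303046226501), 7.877956390380859)
[ 261  209   67   66 3330] 0.08592829180460504
lid [ 0.53022839 -0.14311678] 0.07022087672901729 180
handle (array([ 0.47821878, -0.28690018]), array([-0.33461422, -0.9423552 ]), np.float64(-0.0850435298572316), np.float64(0.08547594769407262), 797)Traceback (most recent call last):
  File "<stdin>", line 22, in <module>
  File "m.py", line 14, in handle
    k=1+np.argmax(st[1:,4]); v,u=np.nonzero(l==k)
        ~~~~~~~~~^^^^^^^^^^
    return _wrapfunc(a, 'argmax', axis=axis, out=out, **kwds)
    return bound(*args, **kwds)
ValueError: attempt to get argmax of an empty sequence
```

Emit:
{"name": "apply_moves", "arguments": {
  "increments": [
    {"delta_pos":[22.7,-39.4,0],"angular":[0,0,-9.2],"hand":0},
    {"delta_pos":[22.7,-39.4,0],"angular":[0,0,-9.2],"hand":0},
    {"delta_pos":[22.7,-39.4,0],"angular":[0,0,-9.2],"hand":0},
    {"delta_pos":[22.7,-39.4,0],"angular":[0,0,-9.2],"hand":0},
    {"delta_pos":[22.7,-39.4,0],"angular":[0,0,-9.2],"hand":0}
  ]
}}

```text
time: 0.72
position: [0.3068, 0.396, 0.2365]
tcp_rot: [0.532, 0.847, -0.0, -0.0]
contact_force: [0.3, 0.2, 0.6]
grip_width: 0.088
grip_force: 0.0
```

Emit:
{"name": "apply_moves", "arguments": {
  "increments": [
    {"delta_pos":[22.7,-39.4,0],"angular":[0,0,-9.2],"hand":0},
    {"delta_pos":[22.7,-39.4,0],"angular":[0,0,-9.2],"hand":0},
    {"delta_pos":[22.7,-39.4,0],"angular":[0,0,-9.2],"hand":0},
    {"delta_pos":[22.7,-39.4,0],"angular":[0,0,-9.2],"hand":0},
    {"delta_pos":[22.7,-39.4,0],"angular":[0,0,-9.2],"hand":0}
  ]
}}

```text
time: 1.35
position: [0.4203, 0.199, 0.2366]
tcp_rot: [0.821, 0.572, -0.0, -0.0]
contact_force: [-0.7, 0.0, 0.9]
grip_width: 0.0878
grip_force: 0.0
```

Emit:
{"name": "apply_moves", "arguments": {
  "increments": [
    {"delta_pos":[4.4,-52.7,0],"angular":[0,0,0],"hand":0},
    {"delta_pos":[4.4,-52.7,0],"angular":[0,0,0],"hand":0},
    {"delta_pos":[4.4,-52.7,0],"angular":[0,0,0],"hand":0},
    {"delta_pos":[4.4,-52.7,0],"angular":[0,0,0],"hand":0},
    {"delta_pos":[4.4,-52.7,0],"angular":[0,0,0],"hand":0}
  ]
}}

```text
time: 1.98
position: [0.4417, -0.0647, 0.2367]
tcp_rot: [0.819, 0.574, 0.0, -0.0]
contact_force: [1.0, 0.3, -0.3]
grip_width: 0.0877
grip_force: 0.0
```

Emit:
{"name": "apply_moves", "arguments": {
  "increments": [
    {"delta_pos":[4.4,-52.7,0],"angular":[0,0,0],"hand":0},
    {"delta_pos":[4.4,-52.7,0],"angular":[0,0,0],"hand":0},
    {"delta_pos":[4.4,-52.7,0],"angular":[0,0,0],"hand":0},
    {"delta_pos":[4.4,-52.7,0],"angular":[0,0,0],"hand":0},
    {"delta_pos":[4.4,-52.7,0],"angular":[0,0,0],"hand":0}
  ]
}}

```text
time: 2.6
position: [0.4636, -0.3282, 0.2364]
tcp_rot: [0.819, 0.574, -0.0, -0.0]
contact_force: [1.4, -0.0, 1.5]
grip_width: 0.0875
grip_force: 0.0
```

Emit:
{"name": "apply_moves", "arguments": {
  "increments": [
    {"delta_pos":[0,0,-42],"angular":[0,0,0],"hand":0},
    {"delta_pos":[0,0,-42],"angular":[0,0,0],"hand":0},
    {"delta_pos":[0,0,-42],"angular":[0,0,0],"hand":0},
    {"delta_pos":[0,0,-28],"angular":[0,0,0],"hand":0},
    {"delta_pos":[0,0,-15],"angular":[0,0,0],"hand":0}
  ]
}}

```text
time: 3.22
position: [0.4631, -0.3259, 0.0659]
tcp_rot: [0.819, 0.574, -0.0, -0.001]
contact_force: [-0.3, 0.1, -0.2]
grip_width: 0.0878
grip_force: 0.0
```

Emit:
{"name": "apply_moves", "arguments": {
  "increments": [
    {"delta_pos":[0,0,0],"angular":[0,0,0],"hand":0.5},
    {"delta_pos":[0,0,0],"angular":[0,0,0],"hand":0.7},
    {"delta_pos":[0,0,0],"angular":[0,0,0],"hand":1},
    {"delta_pos":[0,0,0],"angular":[0,0,0],"hand":1},
    {"delta_pos":[0,0,0],"angular":[0,0,0],"hand":1}
  ],
  "grip_force": 25
}}

```text
time: 3.85
position: [0.4641, -0.3266, 0.0681]
tcp_rot: [0.819, 0.574, 0.0, 0.0]
contact_force: [-0.2, -0.1, -0.3]
grip_width: 0.0414
grip_force: 0.0
```

Emit:
{"name": "apply_moves", "arguments": {
  "increments": [
    {"delta_pos":[0,0,0],"angular":[0,0,0],"hand":1},
    {"delta_pos":[0,0,0],"angular":[0,0,0],"hand":1},
    {"delta_pos":[0,0,0],"angular":[0,0,0],"hand":1},
    {"delta_pos":[0,0,0],"angular":[0,0,0],"hand":1},
    {"delta_pos":[0,0,0],"angular":[0,0,0],"hand":1}
  ]
}}

```text
time: 4.47
position: [0.4639, -0.3265, 0.0677]
tcp_rot: [0.819, 0.574, -0.0, -0.0]
contact_force: [-0.2, -0.5, 1.1]
grip_width: 0.0218
grip_force: 25.0
```

```bash
python3 - <<'E'
from h import *
c=cams.capture("side"); cv2.imwrite("pics/s1.png",c["color"][150:400,150:450,::-1].repeat(2,0).repeat(2,1))
s=status.read_state();print(s["position"],s["grip_width"],s["grip_force"],s["contact_force"])
E
```

```text
[ 0.46386186 -0.32652216  0.06766535] 0.021869820993576462 24.99998778104782 [-0.46241174  0.62461417  2.01323392]
```

View pics/s1.png

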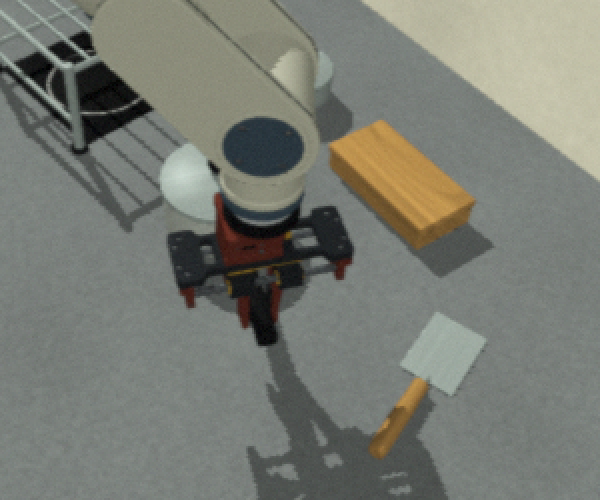

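Emit:
{"name": "apply_moves", "arguments": {
  "increments": [
    {"delta_pos":[13.3,2.6,0],"angular":[0,0,2.78],"hand":1},
    {"delta_pos":[13.3,2.6,0],"angular":[0,0,2.78],"hand":1},
    {"delta_pos":[13.3,2.6,0],"angular":[0,0,2.78],"hand":1},
    {"delta_pos":[13.3,2.6,0],"angular":[0,0,2.78],"hand":1},
    {"delta_pos":[13.3,2.6,0],"angular":[0,0,2.78],"hand":1}
  ],
  "grip_force": 40
}}

```text
time: 5.15
position: [0.531, -0.3134, 0.0677]
tcp_rot: [0.742, 0.67, -0.0, -0.0]
contact_force: [-3.9, -4.3, 3.0]
grip_width: 0.0216
grip_force: 40.1
```

Emit:
{"name": "apply_moves", "arguments": {
  "increments": [
    {"delta_pos":[13.3,2.6,0],"angular":[0,0,2.78],"hand":1},
    {"delta_pos":[13.3,2.6,0],"angular":[0,0,2.78],"hand":1},
    {"delta_pos":[13.3,2.6,0],"angular":[0,0,2.78],"hand":1},
    {"delta_pos":[13.3,2.6,0],"angular":[0,0,2.78],"hand":1},
    {"delta_pos":[13.3,2.6,0],"angular":[0,0,2.78],"hand":1}
  ]
}}

```text
time: 5.78
position: [0.5968, -0.3001, 0.0675]
tcp_rot: [0.655, 0.755, -0.001, -0.001]
contact_force: [-4.9, -3.6, 3.2]
grip_width: 0.0221
grip_force: 40.2
```

```bash
python3 - <<'E'
from m import *
c=cams.capture("top"); np.savez("top1.npz",**c); cv2.imwrite("pics/t1.png",c["color"][:,:,::-1])
s=status.read_state();print(s["position"],s["tcp_rot"],s["grip_width"],s["contact_force"],s["moment"])
E
```

```text
[ 0.59842705 -0.29966045  0.06761377] [ 6.54517362e-01  7.56046836e-01 -2.67553553e-04 -3.63457968e-04] 0.02161776881610968 [-4.13352965 -1.03291954  2.52018161] [-0.24049382  0.74555729  0.68142753]
```

View pics/t1.png

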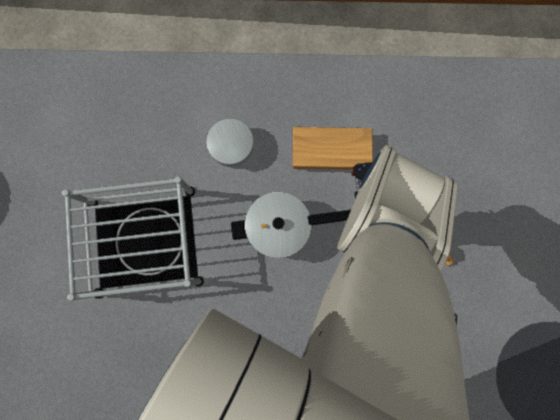

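The cooker lid is now at about (277,224), with the helper at (239,230) facing the rack opening. It looks aligned; measuring it.

```bash
cat >> m.py <<'E'
def lid(c,seed):
    P=pts(c); m=(P[...,2]>.06)&(P[...,2]<.1)&(c["color"].max(2)>80)
    n,l,st,_=cv2.connectedComponentsWithStats(m.astype(np.uint8)); k=l[seed]
    cs,_=cv2.findContours((l==k).astype(np.uint8),cv2.RETR_EXTERNAL,cv2.CHAIN_APPROX_NONE)
    q=ray(c,cs[0][:,0],.085)[:,:2]
    for _ in range(6):
        o,r=circ(q); q=q[abs(np.hypot(*(q-o).T)-r)<.004]
    return o,r,len(q)
E
python3 - <<'E'
from m import *
c=dict(np.load("top1.npz")); o,r,n=lid(c,(240,277)); print(o,r,n)
v,u=np.nonzero(c["color"].max(2)<45)
for a,b in((228,246),(306,345)):
    k=(u>a)&(u<b)&(v>205)&(v<242); p=ray(c,[[u[k].mean(),v[k].mean()]],.078)[0,:2]; d=(p-o)*(1 if b<260 else -1); print(k.sum(),p,np.degrees(np.arctan2(d[1],d[0])))
t=status.read_state(); g=np.array(t["position"][:2])-o; print(np.degrees(np.arctan2(-g[1],-g[0])),np.hypot(*g))
ax=np.radians(97.78); d=np.array([np.cos(ax),np.sin(ax)]); n=np.array([-d[1],d[0]]); e=np.array([.5299,.1899])-o
print("to go",e,"along",e@d,"lat",e@n)
E
```

```text
[ 0.56637265 -0.1074504 ] 0.07030751117669046 179
212 [ 0.55290932 -0.02265717] 99.02201311353365
362 [ 0.5829934 -0.21366  ] 98.89408948692426
99.46794583332888 0.19486453891719058
to go [-0.03647265  0.2973504 ] along 0.29955062646974423 lat -0.0041153204653739065
```

Emit:
{"name": "apply_moves", "arguments": {
  "increments": [
    {"delta_pos":[-2,15,0],"angular":[0,0,-0.4],"hand":1},
    {"delta_pos":[-2,15,0],"angular":[0,0,-0.4],"hand":1},
    {"delta_pos":[-2,15,0],"angular":[0,0,-0.4],"hand":1},
    {"delta_pos":[-2,15,0],"angular":[0,0,0],"hand":1},
    {"delta_pos":[-2,15,0],"angular":[0,0,0],"hand":1}
  ]
}}

```text
time: 6.45
position: [0.5868, -0.2244, 0.0677]
tcp_rot: [0.665, 0.747, 0.0, 0.0]
contact_force: [0.2, -4.1, 0.5]
grip_width: 0.022
grip_force: 40.0
```

Emit:
{"name": "apply_moves", "arguments": {
  "increments": [
    {"delta_pos":[-2,15,0],"angular":[0,0,0],"hand":1},
    {"delta_pos":[-2,15,0],"angular":[0,0,0],"hand":1},
    {"delta_pos":[-2,15,0],"angular":[0,0,0],"hand":1},
    {"delta_pos":[-2,15,0],"angular":[0,0,0],"hand":1},
    {"delta_pos":[-2,15,0],"angular":[0,0,0],"hand":1}
  ]
}}

```text
time: 7.08
position: [0.5767, -0.1496, 0.0677]
tcp_rot: [0.665, 0.747, -0.0, -0.0]
contact_force: [0.5, -4.9, 0.8]
grip_width: 0.022
grip_force: 40.0
```

```bash
python3 - <<'E'
from m import *
c=cams.capture("top"); np.savez("top2.npz",**c); cv2.imwrite("pics/t2.png",c["color"][:,:,::-1])
s=status.read_state();print(s["position"],s["tcp_rot"],s["grip_width"],s["contact_force"])
E
```

```text
[ 0.57629383 -0.14787341  0.06762548] [ 6.64967697e-01  7.46871844e-01  1.21220932e-04 -6.29955249e-04] 0.02184646427300418 [0.87598253 3.14553269 1.61220806]
```

View pics/t2.png

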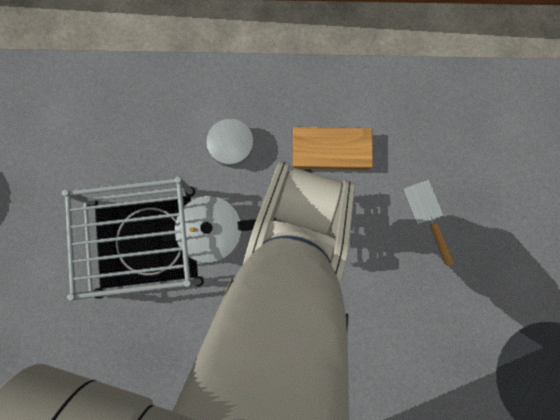

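The lid centre at about (206,229) is entering between the front posts, centred. Continuing.

Emit:
{"name": "apply_moves", "arguments": {
  "increments": [
    {"delta_pos":[-1.9,14.6,0],"angular":[0,0,0],"hand":1},
    {"delta_pos":[-1.9,14.6,0],"angular":[0,0,0],"hand":1},
    {"delta_pos":[-1.9,14.6,0],"angular":[0,0,0],"hand":1},
    {"delta_pos":[-1.9,14.6,0],"angular":[0,0,0],"hand":1},
    {"delta_pos":[-1.9,14.6,0],"angular":[0,0,0],"hand":1}
  ]
}}

```text
time: 7.75
position: [0.5672, -0.0766, 0.0677]
tcp_rot: [0.665, 0.747, -0.0, -0.0]
contact_force: [0.7, -3.8, 1.3]
grip_width: 0.0217
grip_force: 40.0
```

Emit:
{"name": "apply_moves", "arguments": {
  "increments": [
    {"delta_pos":[-1.9,14.6,0],"angular":[0,0,0],"hand":1},
    {"delta_pos":[-1.9,14.6,0],"angular":[0,0,0],"hand":1},
    {"delta_pos":[-1.9,14.6,0],"angular":[0,0,0],"hand":1},
    {"delta_pos":[-1.9,14.6,0],"angular":[0,0,0],"hand":1},
    {"delta_pos":[-1.9,14.6,0],"angular":[0,0,0],"hand":1}
  ]
}}

```text
time: 8.38
position: [0.5576, -0.0036, 0.0677]
tcp_rot: [0.665, 0.747, -0.0, -0.0]
contact_force: [1.1, -4.7, 1.6]
grip_width: 0.0218
grip_force: 40.0
```

```bash
python3 - <<'E'
from m import *
c=cams.capture("top"); np.savez("top3.npz",**c); cv2.imwrite("pics/t3.png",cv2.resize(c["color"][140:340,40:300,::-1],None,fx=3,fy=3))
s=status.read_state();print(s["position"],s["tcp_rot"],s["grip_width"],s["contact_force"])
P=pts(c); m=(P[...,2]>.06)&(P[...,2]<.1)&(c["color"].max(2)>80)
m[:,:80]=0; m[:,300:]=0; m[:170]=0; m[310:]=0
m=cv2.morphologyEx(m.astype(np.uint8),cv2.MORPH_CLOSE,np.ones((9,9))); n,l,st,_=cv2.connectedComponentsWithStats(m);k=1+np.argmax(st[1:,4]);print(st[k])
cs,_=cv2.findContours((l==k).astype(np.uint8),cv2.RETR_EXTERNAL,cv2.CHAIN_APPROX_NONE)
q=ray(c,cv2.convexHull(cs[0])[:,0],.085)[:,:2]; o,r=circ(q); print(o,r,o-[.5299,.1899])
E
```

```text
[ 0.55728974 -0.00207597  0.06763201] [ 6.64980271e-01  7.46860756e-01  9.05402349e-05 -4.91280183e-04] 0.022103147105645475 [0.13886858 2.23059965 0.96218616]
[ 106  203   55   67 2291]
[0.53536896 0.18760836] 0.07055964112767553 [ 0.00546896 -0.00229164]
```

View pics/t3.png

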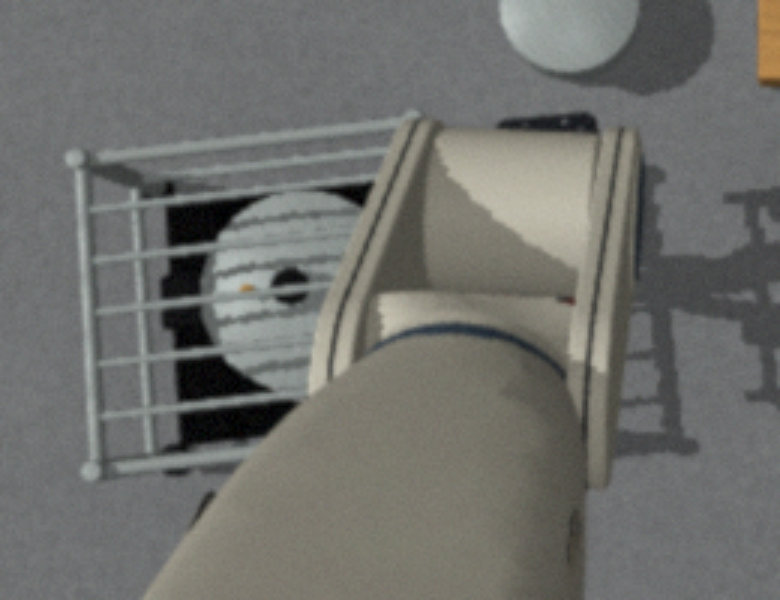

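The cooker sits under the shelf, lid centre about 5 mm off in x. I'll nudge it −4 mm, release and lift.

Emit:
{"name": "apply_moves", "arguments": {
  "increments": [
    {"delta_pos":[-2,0,0],"angular":[0,0,0],"hand":1},
    {"delta_pos":[-2,0,0],"angular":[0,0,0],"hand":1},
    {"delta_pos":[0,0,0],"angular":[0,0,0],"hand":1},
    {"delta_pos":[0,0,0],"angular":[0,0,0],"hand":0.5},
    {"delta_pos":[0,0,0],"angular":[0,0,0],"hand":0.3}
  ]
}}

```text
time: 9.05
position: [0.5532, -0.0049, 0.0674]
tcp_rot: [0.665, 0.747, -0.001, -0.0]
contact_force: [-0.7, -0.3, 0.2]
grip_width: 0.0385
grip_force: 0.0
```

Emit:
{"name": "apply_moves", "arguments": {
  "increments": [
    {"delta_pos":[0,0,0],"angular":[0,0,0],"hand":0.3},
    {"delta_pos":[0,0,0],"angular":[0,0,0],"hand":0.3},
    {"delta_pos":[0,0,0],"angular":[0,0,0],"hand":0.3},
    {"delta_pos":[0,0,0],"angular":[0,0,0],"hand":0.3},
    {"delta_pos":[0,0,0],"angular":[0,0,0],"hand":0.3}
  ]
}}

```text
time: 9.68
position: [0.5539, -0.0045, 0.0677]
tcp_rot: [0.665, 0.747, 0.0, 0.0]
contact_force: [1.1, 0.7, 1.0]
grip_width: 0.0617
grip_force: 0.0
```

Released; lift, back away from the rack, then check.

Emit:
{"name": "apply_moves", "arguments": {
  "increments": [
    {"delta_pos":[0,0,20],"angular":[0,0,0],"hand":0.3},
    {"delta_pos":[0,0,35],"angular":[0,0,0],"hand":0.3},
    {"delta_pos":[0,0,45],"angular":[0,0,0],"hand":0.3},
    {"delta_pos":[0,0,45],"angular":[0,0,0],"hand":0.3},
    {"delta_pos":[0,0,35],"angular":[0,0,0],"hand":0.3}
  ]
}}

```text
time: 10.3
position: [0.5541, -0.0045, 0.2497]
tcp_rot: [0.665, 0.747, 0.0, 0.001]
contact_force: [0.6, 0.1, 1.1]
grip_width: 0.0613
grip_force: 0.0
```

Emit:
{"name": "apply_moves", "arguments": {
  "increments": [
    {"delta_pos":[0,-55,0],"angular":[0,0,0],"hand":0.3},
    {"delta_pos":[0,-55,0],"angular":[0,0,0],"hand":0.3},
    {"delta_pos":[0,-55,0],"angular":[0,0,0],"hand":0.3},
    {"delta_pos":[0,-55,0],"angular":[0,0,0],"hand":0.3},
    {"delta_pos":[0,-20,0],"angular":[0,0,0],"hand":0.3}
  ]
}}

```text
time: 10.92
position: [0.5535, -0.2472, 0.2476]
tcp_rot: [0.666, 0.746, -0.0, 0.0]
contact_force: [0.9, 1.0, -0.5]
grip_width: 0.0619
grip_force: 0.0
```

```bash
python3 - <<'E'
from m import *
c=cams.capture("top"); cv2.imwrite("pics/t4.png",c["color"][:,:,::-1])
P=pts(c); m=(P[...,2]>.06)&(P[...,2]<.1)&(c["color"].max(2)>80)
m[:,:80]=0; m[:,300:]=0; m[:170]=0; m[310:]=0
m=cv2.morphologyEx(m.astype(np.uint8),cv2.MORPH_CLOSE,np.ones((9,9))); n,l,st,_=cv2.connectedComponentsWithStats(m);k=1+np.argmax(st[1:,4]);print(st[k])
cs,_=cv2.findContours((l==k).astype(np.uint8),cv2.RETR_EXTERNAL,cv2.CHAIN_APPROX_NONE)
q=ray(c,cv2.convexHull(cs[0])[:,0],.085)[:,:2]; o,r=circ(q); print(o,r,o-[.5299,.1899])
print(handle(c,(.45,.65,-.07,.07)))
print(status.read_state()["contact_force"])
E
```

```text
[ 106  204   75   66 3394]
[0.53417924 0.18298082] 0.07256715291933508 [ 0.00427924 -0.00691918]
(array([0.55143346, 0.01172021]), array([ 0.09989173, -0.99499831]), np.float64(-0.05864880259620095), np.float64(0.061114896033662734), 554)
[-0.06298593 -1.20111651 -1.57872986]
```

View pics/t4.png

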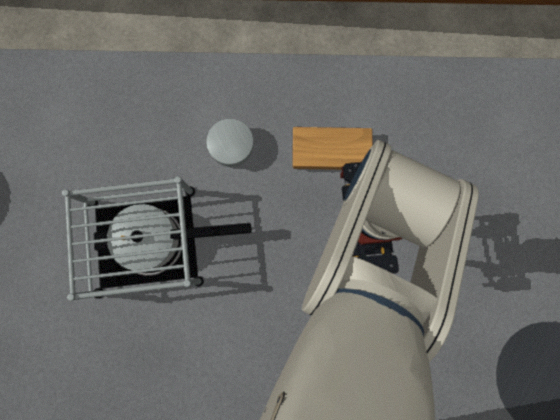

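The cooker stands on the ring, 8 mm or less off centre and about 2° off in yaw. The bystanders have not moved and the arm is clear.

```bash
python3 -c "
from rig import ticket
print(ticket.job_done())"
```

```text
the job is handed in; nothing more can be done
None
```

I slid the cooker in under the shelf and released it standing on the burner ring, about 8 mm off centre with the handle about 2° off straight out, and handed the job in at about 11 s; the hand-in returned no verdict.

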